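# Press the round box base up out of its gluing collar and lay it on the tray

### The arm

A 6-joint arm with a two-finger parallel gripper is mounted at the origin on a cart in front of the work surface, level with it; the furniture and walls round the work are solid. World frame = base frame: x ahead of the robot, y to its left, z up, the work surface at z = 0. Lengths are in mm, angles in rad, forces in N, time in s.
With the tool pointing down it reaches from about 350 to 775 mm from the base axis. Payload 7.3 kg.
Tool frame: the origin (TCP) lies at the very end of the fingers, on their centre line; the grasp point (between the pads) lies 19 mm behind it; z points along the fingers, y is the line along which they close (so a half turn about z gives the same grasp; the last joint's range is limited). The gripper opens to 92 mm and grips with 3 to 60 N. Pads are 19 mm wide; open, the fingers measure 130 mm over their backs; the gripper's body (75 mm by 190 mm) begins 47 mm behind the grasp point.
Start: joints at [-1.47, 0.342, 1.524, -0, 1.275, -0.146], TCP at [128.28, -509.106, 226.741] pointing down, gripper open.
Joint ranges: [-2.53, 2.53], [-0.77, 2.02], [0.04, 2.7], [-1, 4.14], [0.28, 2.66], [-3.11, 3.11]. Speed limits (rad/s): [2.57, 2.57, 3.14, 3.14, 3.14, 3.14].

### API

Orientations are given as [roll, pitch, yaw] about the fixed x, y, z axes, in that order (R = Rz(yaw) Ry(pitch) Rx(roll)).
In Python, from plant import bot gives the robot as it stands.
- The arm moves only by the tool apply_moves, never from a script. Its argument "motion" is text: rows parted by semicolons, each of 4 numbers parted by spaces: the shift along the tool's x, y, z in m, then the turn about the tool's z in degrees. A call has 1 to 8 rows; each row shifts and turns the commanded pose from where the row before left it, along the tool's axes as they then stand; what a row does not reach is not made up. A row lasts 1/8 s, in which the tool goes at most 62.5 mm and 10.7 degrees, less where a joint would pass 70% of its speed; a pose out of reach is approached as far as the arm can. A call with a gripper value outside its range is refused whole. "fingers" is the opening, from -1 (shut) to 1 (fully open), set as the call begins (left out, the last holds). The fingers move at their own pace and stop on an object; the grip force is fixed at half the most. Time passes only in rows, so rows that do not move let the fingers close. It gives the time, the measured TCP pose, the force, the opening and the grip force at its end, in the units of the state.
- bot.get_obs(): the state, without advancing time (a new reading comes with each control period).
- bot.capture(name): name is "scene" or "top"; returns a dict with "img" (384x512x3 uint8, blue, green, red), "range_z" (384x512 float32, mm along the optical axis (not along the pixel's ray), 0 where there is no reading), "fx", "fy", "cx", "cy" (pixels), "D" ([k1, k2, p1, p2, k3] as OpenCV has them; the pictures are not rectified), "world_from_camera" (4x4, takes a point from camera to world coordinates). Camera axes: x right, y down, z forward; pixel columns grow to the right and rows downward; lengths in mm; the calibration is good to about 2 mm. A picture is of the moment at which its call begins.
- bot.close_job(): hands the job in; it is judged then, once.
Trained networks look in a picture, given as the dict that the camera call returned (one of the last four; its "shot" number tells which), for a name from the list of things; names that differ only in an ending like _2 or _b are one class to them, and where a whole thing is asked for, a point or a joint stands for the part that bears it (a point fixed in the world has none). Each returns a list of dicts, best first, with "p" (0 to 1); they miss things now and then, are a little off and sometimes report something else, mostly with a low value. They report only what shows in the picture. A call takes as long as a camera call. They do not tell look-alikes from the thing itself.
- bot.cut_out(picture, thing): "pixels" (384x512 bool, what is visible of it) and "point" ([column, row] in pixels, amid what is visible of it).
The state is a dict: "time": time; "joint_positions": joint angles; "dq": joint speeds; "tau": joint torques, N m; "tool_pos": TCP position; "tcp_rot": TCP orientation; "contact_force": force on the tool from outside, world axes, zero at the start; "moment": the same for the moment, N m; "grip_width": finger opening in mm; "finger_force": force on a finger pad.
Only numpy, scipy, OpenCV 4.12 (cv2) and the standard library are available. Lean on these libraries where they do the work, as an engineer would, in place of code of your own. Each camera call takes 0.05 s, during which the arm holds its last target. There are 200 camera calls.

### The job

The glued-up round box base sits deep in the leaning wooden collar of the press-out stand. Push the red lever pad fully down so that the base is pushed up through the collar from below, then take the base by its sides, lift it out and set it down gently (not dropped) flat in the plywood tray, with the inlaid face up. Leave the other things on the bench alone.

Things in the scene. Friction and masses are not known exactly. Their poses are not given: they have to be found in the camera images.
- stand: press-out stand, fixed to the bench: plywood base 190 x 124 x 15 mm (local x by y) with two upright cheeks (tops at 101 mm) that carry the collar and two small bearings for the lever. Origin: centre of the underside, on the bench. Local x points from the lever (front, towards the robot) to the back, z up.
- collar: wooden ring fixed on the stand, outer diameter 90, bore 66, length 44 mm, top about 137 mm over the bench, with a steel lip (bore 50, 6 mm thick) at its lower end on which the base rests. Origin: centre of its lower end. z: the ring's axis, out of the mouth (mouth at z = 44 mm), leaning 30 degrees from vertical towards the lever (robot) side. y is level.
- base_disc: round box base: dark wooden disc, diameter 62, 34 mm thick, about 0.12 kg, light inlay on its upper face. Origin: centre of underside; z out of the inlaid face. Start: underside 6 mm up the collar's axis, upper face 4 mm below the mouth (not grippable). Lever fully down: underside at 34 mm on the axis, 24 mm of its sides proud of the mouth, last 10 mm still in the bore with 2 mm play.
- lever (a joint): lever of the stand, rad: 0 = up (base down in the collar), 0.30 = fully down at its stop (base pushed up). Stiff: about 8 to 11 N down on the pad moves it; it stays where it is left, held by friction, also under the weight of the base (more than about 6 N down on the raised base would sink it again).
- lever_pad (a point): middle of the top of the red pad at the front end of the lever (pad 42 x 46 mm), about 73 mm over the bench when up; it goes down about 36 mm, to about 37 mm over the bench, on an arc about a level pin 120 mm behind it and 45 mm over the bench.
- tray: open plywood tray, fixed to the bench, outside 160 x 140 mm (local x by y), rim 18 mm high, walls and floor 7 mm thick. Origin: centre of its underside, on the bench; its inner floor is at z = 7 mm.
- long_offcut: brown wooden strip 35 x 200 x 20 mm, lying between stand and tray; leave alone
- jar_of_screws: glass jar with green lid, diameter 69, height 84 mm; leave alone
- block_offcut: pale wooden block 60 x 90 x 45 mm; leave alone
- square_offcut: dark wooden square 75 x 75 x 24 mm, lying at the front; leave alone
- small_plane: small metal hand plane, 158 mm long, 58 mm high; leave alone
Mind the look-alikes: they are no part of the job. What is shaped like the base_disc but purple is not meant.

How it is judged:
By the outcome, as a careful person would: the job done as asked, in the order asked, and still so for the second after the job is handed in, with the robot touching nothing.
It also fails if it takes over 48 s, if anything falls off the work surface, if the arm or the gripper's body presses on something with over 40 N, if the wrist force passes 120 N, or if a joint passes its speed limit or range.

## Working session

There is one attempt and no reset: what is moved stays moved. The work goes in short steps, Python scripts to look and compute and a tool call to move; the robot and the scene stay as the last step left them, time stands still between calls to the robot, and variables do not carry over. Pictures are saved under pics/ and viewed, at most 10 in all, crops included, and the job is handed in when it is done.

Besides the shell and the picture viewer there is one more tool, called as name(argument=value, ...) on one line, values as JSON. apply_moves: Moves the arm, as the interface text tells. Its arguments: {"type":"object","properties":{"motion":{"type":"string"},"fingers":{"type":"number"}},"required":["motion"]}

```bash
mkdir -p pics; ls; python3 - <<'E'
from plant import bot
import cv2,pickle
o=bot.get_obs();print({k:o[k] for k in('time','tool_pos','tcp_rot','contact_force','grip_width')})
for n in('scene','top'):
    c=bot.capture(n);cv2.imwrite(f'pics/{n}1.png',c['img']);print(n,c['world_from_camera'].round(3).tolist(),c['fx'],c['cx'],c['cy'],c['D'])
    d={}
    for t in['stand','collar','base_disc','lever','lever_pad','tray','long_offcut','jar_of_screws','block_offcut','square_offcut','small_plane']:
        r=bot.cut_out(c,t);d[t]=r;print(t,[(round(float(q['p']),2),[int(v) for v in q['point']],int(q['pixels'].sum())) for q in r[:3]])
    pickle.dump((c,d),open(f'{n}1.pkl','wb'))
print(bot.get_obs()['time'])
E
```

```text
pics
{'time': 0.0, 'tool_pos': array([ 128.24649844, -508.69241824,  226.04865779]), 'tcp_rot': array([-3.14009889e+00, -2.29046776e-04,  2.46779058e-01]), 'contact_force': array([-0.22734534, -0.04105083, -0.31078024]), 'grip_width': 91.59847454543339}
scene [[-0.957, -0.217, 0.191, 342.895], [-0.289, 0.683, -0.671, 771.854], [0.015, -0.698, -0.716, 991.118], [0.0, 0.0, 0.0, 1.0]] 475.8133377819075 254.2807797121225 196.88505812700598 [-0.03064343  0.          0.          0.          0.        ]
stand [(0.72, [243, 236], 3477), (0.22, [260, 163], 1805)]
collar [(0.67, [226, 211], 676)]
base_disc [(0.73, [317, 178], 406), (0.68, [234, 207], 327)]
lever [(0.77, [282, 238], 676)]
lever_pad [(0.95, [283, 238], 628)]
tray [(0.85, [260, 163], 1750), (0.66, [284, 238], 690)]
long_offcut [(0.66, [249, 199], 713)]
jar_of_screws [(0.75, [178, 278], 1020), (0.22, [259, 162], 1733)]
block_offcut [(0.92, [181, 202], 764)]
square_offcut [(0.72, [319, 213], 698)]
small_plane []
top [[0.012, -0.994, 0.106, 525.017], [-1.0, -0.01, 0.02, -75.171], [-0.019, -0.107, -0.994, 953.393], [0.0, 0.0, 0.0, 1.0]] 367.8627179983934 263.5721891452595 199.0020355772843 [0.03269858 0.         0.         0.         0.        ]
stand [(0.81, [238, 219], 3797), (0.65, [214, 134], 1285)]
collar [(0.71, [229, 256], 839), (0.57, [237, 190], 828)]
base_disc [(0.81, [347, 272], 546), (0.77, [234, 197], 535)]
lever [(0.69, [230, 260], 779)]
lever_pad [(0.83, [231, 259], 846), (0.35, [265, 136], 971)]
tray [(0.72, [358, 203], 3644), (0.59, [294, 194], 1125)]
long_offcut [(0.95, [293, 195], 1109)]
jar_of_screws [(0.95, [163, 167], 792)]
block_offcut [(0.66, [263, 138], 943)]
square_offcut [(0.7, [294, 281], 989)]
small_plane []
1.2
```

```bash
python3 - <<'E'
import cv2
a=cv2.imread('pics/top1.png')[90:330,120:440];b=cv2.imread('pics/scene1.png')[110:330,130:370]
cv2.imwrite('pics/t1c.png',cv2.resize(a,None,fx=2.5,fy=2.5,interpolation=cv2.INTER_CUBIC));cv2.imwrite('pics/s1c.png',cv2.resize(b,None,fx=2.7,fy=2.7,interpolation=cv2.INTER_CUBIC))
E
```

```text
(no output)
```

View pics/t1c.png

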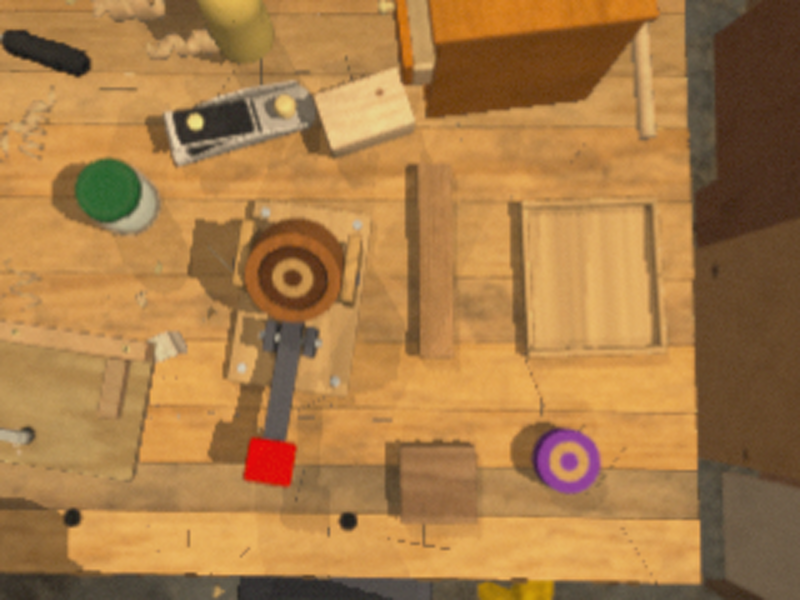

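View pics/s1c.png

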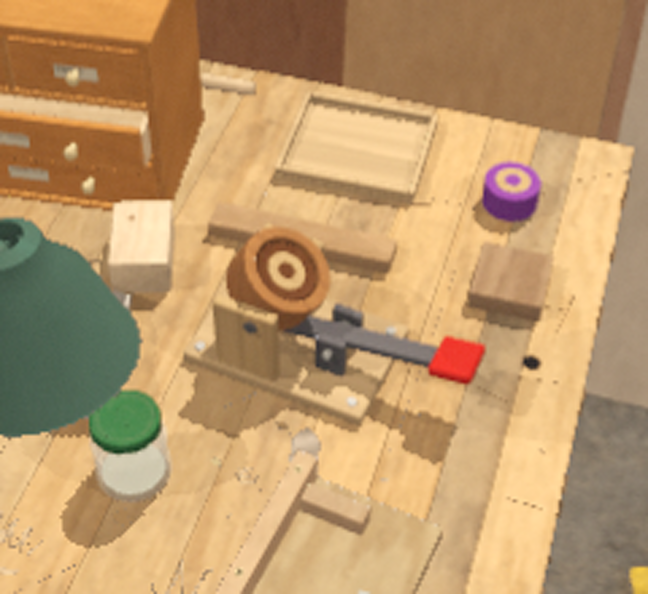

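Top view: the dark disc with pale inlay sits in the collar at about (236,200). The purple look-alike is at (347,274) and the red pad at (228,274). The tray centre is at (358,201). In the scene view the base is at (235,210), the purple disc at (319,181) and the pad at (299,243). I choose the one in the collar.

```bash
cat > h.py <<'E'
import numpy as np,cv2,pickle
def K(c): return np.array([[c['fx'],0,c['cx']],[0,c['fy'],c['cy']],[0,0,1.]])
def rays(c,uv):
    n=cv2.undistortPoints(np.float64(uv).reshape(-1,1,2),K(c),np.float64(c['D']))[:,0]
    return np.c_[n,np.ones(len(n))]
def world(c,mask):
    v,u=np.nonzero(mask&(c['range_z']>0)); z=c['range_z'][v,u]
    T=c['world_from_camera']; return (rays(c,np.c_[u,v])*z[:,None])@T[:3,:3].T+T[:3,3]
def tri(c1,p1,c2,p2):
    A=np.zeros((3,3));b=np.zeros(3);L=[]
    for c,p in((c1,p1),(c2,p2)):
        T=c['world_from_camera'];d=T[:3,:3]@rays(c,[p])[0];d/=np.linalg.norm(d);P=np.eye(3)-np.outer(d,d);A+=P;b+=P@T[:3,3];L.append((P,T[:3,3]))
    x=np.linalg.solve(A,b);return x,[np.linalg.norm(P@(x-o)) for P,o in L]
def project(c,X):
    T=np.linalg.inv(c['world_from_camera']);R=T[:3,:3]
    return cv2.projectPoints(np.float64(X).reshape(-1,1,3),cv2.Rodrigues(R)[0],T[:3,3],K(c),np.float64(c['D']))[0][:,0]
E
python3 - <<'E'
from h import *
C={n:pickle.load(open(n+'1.pkl','rb')) for n in('scene','top')}
pp={}
for n,(c,d) in C.items():
    h=cv2.cvtColor(c['img'],cv2.COLOR_BGR2HSV)
    red=((h[...,0]<4)|(h[...,0]>176))&(h[...,1]>210)&(h[...,2]>120)
    k,l,s,ce=cv2.connectedComponentsWithStats(red.astype(np.uint8));i=1+s[1:,4].argmax();m=l==i
    X=world(c,m);top=X[X[:,2]>np.median(X[:,2])-6];print(n,'pad',ce[i].round(1),s[i],np.median(X,0).round(1),top.mean(0).round(1))
    q=cv2.minAreaRect(np.float32(top[:,:2]));print('  rect',q)
    U,S,V=np.linalg.svd(top-top.mean(0),full_matrices=False);print('  normal',V[2].round(3));pp[n]=ce[i]
    for t,near in(('base_disc',None),('collar',None),('tray',None),('long_offcut',None),('square_offcut',None),('jar_of_screws',None)):
        for r in d[t]:
            if r['p']<.6: continue
            X=world(c,r['pixels']);print(n,t,r['point'],'med',np.median(X,0).round(1),'lo',np.percentile(X,3,axis=0).round(0),'hi',np.percentile(X,97,axis=0).round(0))
            if t=='base_disc':
                m=np.median(X,0);X=X[np.linalg.norm(X-m,axis=1)<33]
                for _ in range(4):
                    U,S,V=np.linalg.svd(X-X.mean(0),full_matrices=False);e=abs((X-X.mean(0))@V[2]);X=X[e<3]
                print('   plane ctr',X.mean(0).round(1),'n',V[2].round(3),len(X))
print('tri pad',tri(C['scene'][0],pp['scene'],C['top'][0],pp['top']))
# scene cloud above workspace: obstacles
for n,(c,d) in C.items():
    X=world(c,np.ones((384,512),bool));X=X[(X[:,2]>120)&(abs(X[:,1]+100)<500)&(X[:,0]<800)&(X[:,0]>150)]
    g={}
    for p in X: g.setdefault((int(p[0]//60*60),int(p[1]//60*60)),[]).append(p[2])
    print(n,{k:(len(v),int(min(v)),int(max(v))) for k,v in sorted(g.items()) if len(v)>5})
# tray edge: rim points from top
c=C['top'][0];m=np.zeros((384,512),bool);m[155:250,318:400]=1
X=world(c,m);r=X[(X[:,2]>12)&(X[:,2]<26)];print('rim',r.min(0),r.max(0),cv2.minAreaRect(np.float32(r[:,:2])),np.median(r[:,2]))
E
```

```text
scene pad [295.3 248.9] [293 248   5   3   7] [443.   46.5  69.5] [442.   47.   68.9]
  rect ((441.9618835449219, 46.83656692504883), (4.1149187088012695, 10.4352445602417), 80.9208755493164)
  normal [-0.097 -0.87   0.483]
scene base_disc [317.8, 178.0] med [ 437.2 -251.4   33.6] lo [ 410. -291.    3.] hi [ 466. -233.   39.]
   plane ctr [ 436.9 -257.1   32.6] n [-0.074  0.433  0.898] 100
scene base_disc [234.5, 207.9] med [609.7   3.9 111.1] lo [589. -23.  98.] hi [631.  28. 123.]
   plane ctr [610.1   3.4 111. ] n [ 0.5   -0.054 -0.865] 296
scene collar [226.8, 211.2] med [621.4  18.5 109.8] lo [575. -94.  22.] hi [679.  47. 134.]
scene tray [260.6, 163.8] med [ 623.  -292.9    9.1] lo [ 547. -362.    4.] hi [ 697. -223.   21.]
scene tray [284.7, 238.2] med [483.7  18.7  61. ] lo [422.  -4.  16.] hi [595.  47.  77.]
scene long_offcut [249.7, 199.8] med [ 615.1 -130.5   20.2] lo [ 542. -152.    3.] hi [ 733. -114.   25.]
scene square_offcut [319.0, 213.5] med [ 413.  -125.6   24.5] lo [ 378. -172.    4.] hi [449. -99.  29.]
scene jar_of_screws [178.8, 278.1] med [687.  203.9  68.2]
[... 2059 characters left out ...]
, -60): (94, 170, 232), (240, 0): (170, 160, 231), (600, -60): (161, 120, 134), (600, 0): (156, 120, 136), (600, 240): (1309, 307, 392), (600, 300): (600, 316, 391), (660, 180): (140, 301, 323), (660, 240): (2433, 298, 418), (660, 300): (658, 313, 417), (660, 360): (6, 311, 319), (720, 240): (818, 298, 408), (720, 300): (142, 311, 408), (780, -240): (130, 128, 249), (780, -180): (597, 120, 250), (780, -120): (24, 132, 248), (780, 180): (75, 364, 377), (780, 240): (108, 365, 379)}
rim [ 543.13689399 -366.55047111   12.01599534] [ 708.65884613 -220.85391027   21.85752202] ((625.2156372070312, -293.68048095703125), (162.31715393066406, 142.35598754882812), 2.4879026412963867) 16.960026899287755
```

```bash
python3 - <<'E'
from h import *
C={n:pickle.load(open(n+'1.pkl','rb')) for n in('scene','top')}
cv2.imwrite('pics/full.png',np.hstack([cv2.resize(C[n][0]['img'],(400,300)) for n in C]))
cen={}
for n,(c,d) in C.items():
    h=cv2.cvtColor(c['img'],cv2.COLOR_BGR2HSV);m=((h[...,0]<6)|(h[...,0]>174))&(h[...,1]>180)&(h[...,2]>90)
    k,l,s,ce=cv2.connectedComponentsWithStats(m.astype(np.uint8));i=[j for j in range(1,k) if s[j,4]>80];print(n,[(ce[j].round(1).tolist(),int(s[j,4])) for j in i])
    X=world(c,m&(np.hypot(np.arange(512)[None]-ce[i[0]][0],np.arange(384)[:,None]-ce[i[0]][1])<25));print(np.median(X,0).round(1))
    w=c['range_z'];M=world(c,w>0);v,u=np.nonzero(w>0);q=(M[:,0]<300)&(M[:,0]>100)&(M[:,2]>150);print('obst px',u[q].min(),u[q].max(),v[q].min(),v[q].max())
# predicted points vs images
y=-.128;R=np.array([[np.cos(y),-np.sin(y)],[np.sin(y),np.cos(y)]])
a=np.r_[R@[-.5,0],.866];u=np.r_[R@[.866,0],.5];v=np.r_[R@[0,1],0]
f=np.array([611,3.7,110.3])
for n,(c,d) in C.items():
    t=np.linspace(0,2*np.pi,60);o=f+4*a+45*(np.cos(t)[:,None]*u+np.sin(t)[:,None]*v)
    im=c['img'].copy()
    for P,col in((o,(0,255,0)),(f+31*(np.cos(t)[:,None]*u+np.sin(t)[:,None]*v),(255,255,0))):
        cv2.polylines(im,[np.int32(project(c,P)*8)],True,col,1,cv2.LINE_AA,3)
    q=np.array([[-21,-23],[21,-23],[21,23],[-21,23]]);pc=np.array([440,25.7,72.])
    th=-.16;P=pc+q[:,:1]*np.r_[R@[1,0],th]+q[:,1:]*v
    cv2.polylines(im,[np.int32(project(c,P)*8)],True,(0,255,0),1,cv2.LINE_AA,3)
    x,yy=(190,170) if n=='top' else (190,170)
    im=cv2.resize(im[yy:yy+130,x:x+130],(400,400),interpolation=cv2.INTER_CUBIC);C[n]=im
cv2.imwrite('pics/ov.png',np.hstack(list(C.values())))
E
```

```text
scene [([298.6, 243.1], 239), ([29.3, 376.9], 407), ([237.2, 376.2], 143)]
[437.8  30.9  73.7]
obst px 384 511 0 255
top [([38.8, 92.0], 201), ([55.0, 99.1], 147), ([50.6, 235.0], 422), ([65.4, 257.2], 169), ([227.5, 274.2], 316)]
[886.3 510.7  36.8]
obst px 196 249 377 383
```

View pics/full.png

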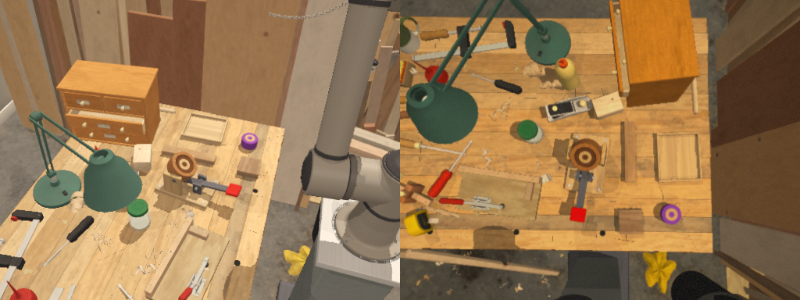

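View pics/ov.png

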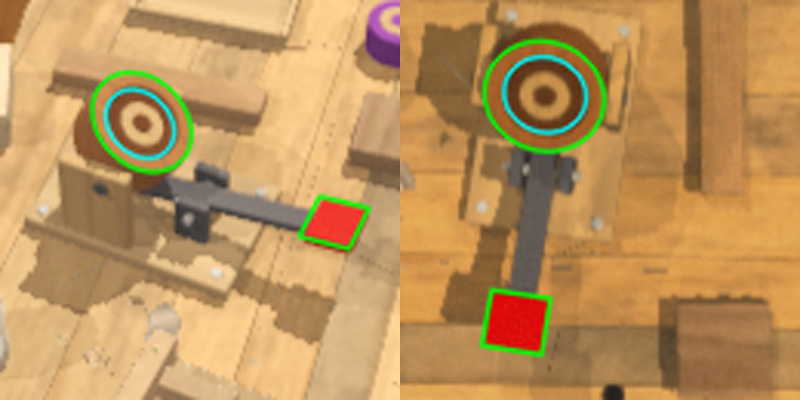

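The overlays fit both views: the stand's yaw is about -0.128, and the pad top is at about (440,26,72). The "obstacle" near x = 200 is the robot itself, and the lamp is well off to the left. Moving over the pad with the fingers shut.

apply_moves(motion="0.036 -0.037 0 0;0.036 -0.037 0 0;0.036 -0.037 0 0;0.036 -0.037 0 0;0.036 -0.037 0 0;0.036 -0.037 0 0;0.036 -0.037 0 0;0.036 -0.037 0 0", fingers=-1)

```text
time: 2.2
tool_pos: [335.9, -150.3, 227.0]
tcp_rot: [3.141, -0.001, 0.246]
contact_force: [0.4, -1.4, -1.4]
grip_width: 16.7
finger_force: 0.0
```

apply_moves(motion="0.036 -0.037 0.02 0;0.036 -0.037 0.02 0;0.036 -0.037 0.02 0;0.036 -0.037 0.02 0;0 0 0 7;0 0 0 7;0 0 0 7.5;0 0 0 0")

```text
time: 3.2
tool_pos: [438.8, 27.0, 146.7]
tcp_rot: [3.142, -0.0, -0.127]
contact_force: [0.5, -0.1, -0.9]
grip_width: 0.5
finger_force: 0.0
```

apply_moves(motion="0 0 0.03 0;0 0 0.025 0;0 0 0.012 0;0 0 0.006 0;0 0 0.006 0;0 0 0.006 0;0 0 0.006 0;0 0 0.006 0")

```text
time: 4.2
tool_pos: [436.8, 27.2, 50.2]
tcp_rot: [3.141, 0.004, -0.127]
contact_force: [-7.6, 1.0, 9.7]
grip_width: 0.4
finger_force: 5.0
```

apply_moves(motion="0 0 0.004 0;0 0 0.004 0;0 0 0.003 0;0 0 0.001 0;0 0 0 0")

```text
time: 4.82
tool_pos: [437.2, 27.2, 38.3]
tcp_rot: [3.141, 0.003, -0.127]
contact_force: [-7.0, -0.2, 8.3]
grip_width: 0.5
finger_force: 4.2
```

apply_moves(motion="0 0 0.001 0;0 0 0.001 0;0 0 0.001 0;0 0 0 0")

```text
time: 5.32
tool_pos: [437.3, 27.2, 37.2]
tcp_rot: [3.141, 0.002, -0.127]
contact_force: [-14.1, 1.0, 33.1]
grip_width: -0.1
finger_force: 17.7
```

The force jumped to 33 N, so the lever is at its stop. Backing off, then checking the raised base.

apply_moves(motion="0 0 -0.02 0;0 0 -0.05 0;0 0 -0.06 0;0 0 -0.053 0")

```text
time: 5.82
tool_pos: [439.0, 27.0, 220.7]
tcp_rot: [3.142, -0.003, -0.128]
contact_force: [1.6, -0.2, -0.0]
grip_width: 0.6
finger_force: 0.0
```

```bash
python3 - <<'E'
from plant import bot
from h import *
y=-.128;R=np.array([[np.cos(y),-np.sin(y)],[np.sin(y),np.cos(y)]])
a=np.r_[R@[-.5,0],.866];u=np.r_[R@[.866,0],.5];v=np.r_[R@[0,1],0];f=np.array([611,3.7,110.3])+28*a
print('expected',f);ims=[]
for n in('scene','top'):
    c=bot.capture(n);im=c['img'].copy();t=np.linspace(0,2*np.pi,60);P=f+31*(np.cos(t)[:,None]*u+np.sin(t)[:,None]*v)
    m=np.zeros((384,512),np.uint8);cv2.fillPoly(m,[np.int32(project(c,f+26*(np.cos(t)[:,None]*u+np.sin(t)[:,None]*v)))],1)
    X=world(c,m>0);
    for _ in range(3):
        U,S,V=np.linalg.svd(X-X.mean(0),full_matrices=False);X=X[abs((X-X.mean(0))@V[2])<3]
    print(n,X.mean(0).round(1),V[2].round(3),len(X),((X.mean(0)-f)@np.c_[a,u,v]).round(1))
    h=cv2.cvtColor(c['img'],cv2.COLOR_BGR2HSV)
    cv2.polylines(im,[np.int32(project(c,P)*8)],True,(255,255,0),1,cv2.LINE_AA,3)
    ims.append(cv2.resize(im[160:300,180:320],(400,400),interpolation=cv2.INTER_CUBIC))
cv2.imwrite('pics/raised.png',np.hstack(ims))
E
```

```text
expected [597.1145315    5.48711065 134.548     ]
scene [598.    5.8 136.2] [-0.49   0.055  0.87 ] 272 [1.  1.6 0.5]
top [598.4   6.4 134.7] [-0.495  0.074  0.866] 405 [-0.4  1.1  1.1]
```

View pics/raised.png

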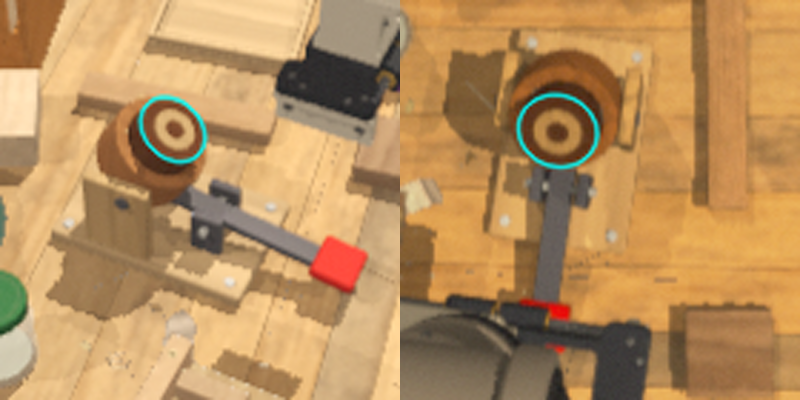

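Both views show the base raised, with its face centre at about (598,6,135), and the lever down. Going over it with the fingers open.

apply_moves(motion="0.04 0 0 0;0.05 0 0 0;0.05 0 0 0;0.023 0 0 0;0 0 0.04 0;0 0 0.03 0;0 0 0.02 0;0 0 0 0", fingers=1)

```text
time: 6.92
tool_pos: [599.2, 6.2, 125.7]
tcp_rot: [3.141, 0.004, -0.128]
contact_force: [0.1, 0.4, 0.1]
grip_width: 75.7
finger_force: 0.0
```

apply_moves(motion="0.001 0 0.004 0;0 0 0.003 0;0 0 0 0")

```text
time: 7.3
tool_pos: [601.5, 6.0, 121.0]
tcp_rot: [3.142, -0.001, -0.128]
contact_force: [0.7, 0.3, 0.1]
grip_width: 91.6
finger_force: 0.0
```

apply_moves(motion="0 0 0 0;0 0 0 0;0 0 0 0;0 0 0 0;0 0 0 0;0 0 0 0", fingers=-1)

```text
time: 8.05
tool_pos: [601.3, 6.0, 120.7]
tcp_rot: [3.141, 0.0, -0.128]
contact_force: [-0.2, -0.0, 1.5]
grip_width: 60.5
finger_force: 30.0
```

apply_moves(motion="-0.002 0 -0.0035 0;-0.003 0 -0.0052 0;-0.003 0 -0.0052 0;-0.004 0 -0.007 0;0 0 -0.02 0;0 0 -0.03 0;0 0 0 0")

```text
time: 8.93
tool_pos: [590.7, 7.4, 194.3]
tcp_rot: [3.142, -0.006, -0.128]
contact_force: [-0.0, 0.1, -0.1]
grip_width: 61.0
finger_force: 30.0
```

```bash
python3 - <<'E'
from plant import bot
from h import *
o=bot.get_obs();print(o['contact_force'],o['tool_pos'],o['grip_width']);ims=[]
for n in('scene','top'):
    c=bot.capture(n);p=project(c,[o['tool_pos']])[0].astype(int)
    x=np.clip(p[0]-75,0,362);y=np.clip(p[1]-75,0,234);ims.append(cv2.resize(c['img'][y:y+150,x:x+150],(400,400),interpolation=cv2.INTER_CUBIC));print(p)
    pickle.dump(c,open(f'{n}2.pkl','wb'))
cv2.imwrite('pics/held.png',np.hstack(ims))
E
```

```text
[-0.00873339  0.09253497 -0.12132531] [590.72123402   7.37393231 194.33771173] 60.98694336301964
[242 188]
[231 206]
```

View pics/held.png

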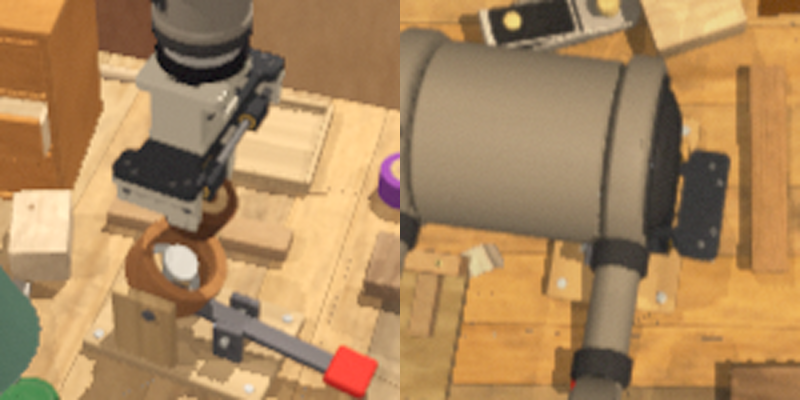

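The base is held, still leaning about 30 degrees, and the collar is empty. I can only turn about the vertical, so I'll touch its front lower edge to the tray floor. Then I'll move back and down, so the base pivots flat between the pads.

apply_moves(motion="0.004 0.02 0 0;0.009 0.045 0 0;0.009 0.05 0 0;0.009 0.05 0 0;0.009 0.05 0 0;0.009 0.05 0 0;0.005 0.03 0 0;0 0 0 0")

```text
time: 10.02
tool_pos: [603.7, -295.6, 189.7]
tcp_rot: [-3.141, 0.002, -0.133]
contact_force: [-0.4, 0.4, -0.6]
grip_width: 61.3
finger_force: 30.0
```

apply_moves(motion="0 0 0.03 0;0 0 0.04 0;0 0 0.04 0;0 0 0.02 0;0 0 0.01 0;0 0 0.006 0;0 0 0.004 0;0 0 0.002 0")

```text
time: 11.02
tool_pos: [605.5, -292.2, 40.2]
tcp_rot: [3.141, -0.001, -0.128]
contact_force: [-0.6, -0.4, -1.7]
grip_width: 61.0
finger_force: 30.0
```

apply_moves(motion="0 0 0.001 0;0 0 0.001 0;0 0 0.001 0;0 0 0 0")

```text
time: 11.52
tool_pos: [606.1, -292.2, 37.8]
tcp_rot: [3.141, -0.002, -0.128]
contact_force: [0.9, 1.1, 5.5]
grip_width: 61.0
finger_force: 30.0
```

apply_moves(motion="0.0018 0 0.0007 0;0.0018 0 0.0007 0;0.0017 0 0.0008 0;0.0017 0 0.0009 0;0.0016 0 0.0009 0;0.0016 0 0.001 0;0 0 0 0")

```text
time: 12.4
tool_pos: [615.7, -293.6, 32.5]
tcp_rot: [3.141, -0.001, -0.128]
contact_force: [-0.9, 0.5, 5.1]
grip_width: 61.2
finger_force: 30.0
```

apply_moves(motion="0.0015 0 0.001 0;0.0015 0 0.0011 0;0.0014 0 0.0012 0;0.0014 0 0.0012 0;0.0013 0 0.0013 0;0 0 0 0")

```text
time: 13.15
tool_pos: [622.5, -294.5, 26.7]
tcp_rot: [3.141, -0.0, -0.128]
contact_force: [-1.9, 0.6, 7.0]
grip_width: 60.8
finger_force: 30.0
```

```bash
python3 - <<'E'
from plant import bot
from h import *
o=bot.get_obs();print(o['contact_force'],o['moment'],o['tool_pos'],o['grip_width'])
c=bot.capture('scene');p=project(c,[o['tool_pos']])[0].astype(int);x,y=p-35
cv2.imwrite('pics/set.png',cv2.resize(c['img'][y:y+70,x:x+70],(560,560),interpolation=cv2.INTER_CUBIC))
E
```

```text
[-1.88802618  0.60711551  6.95683915] [-0.06129048  0.47234799 -0.02552228] [ 622.50998132 -294.52595652   26.66343942] 60.752300225996926
```

View pics/set.png

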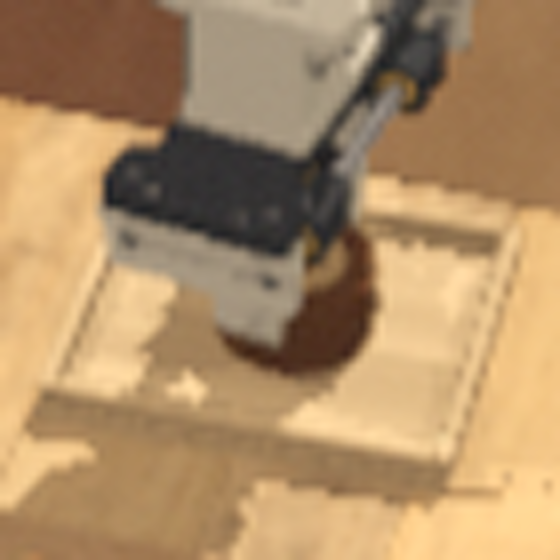

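The base sits in the tray, nearly flat. Pressing on in small steps until the force rises.

apply_moves(motion="0.0007 0 0.0007 0;0.0005 0 0.0006 0;0 0 0.0005 0;0 0 0 0")

```text
time: 13.7
tool_pos: [622.6, -294.5, 26.6]
tcp_rot: [3.141, 0.001, -0.128]
contact_force: [-8.9, 1.9, 18.5]
grip_width: 60.9
finger_force: 30.0
```

The force went to 18.5 N with no further sinking, so it is flat. Easing off, then opening and rising.

apply_moves(motion="-0.0007 0 -0.001 0;0 0 0 0")

```text
time: 13.95
tool_pos: [622.6, -294.5, 26.6]
tcp_rot: [3.141, 0.0, -0.128]
contact_force: [-5.8, 1.8, 11.7]
grip_width: 61.1
finger_force: 30.0
```

apply_moves(motion="0 0 0 0;0 0 0 0;0 0 0 0;0 0 0 0;0 0 0 0", fingers=0.75)

```text
time: 14.58
tool_pos: [622.9, -294.2, 24.8]
tcp_rot: [-3.142, 0.0, -0.128]
contact_force: [1.0, -0.3, -0.8]
grip_width: 80.3
finger_force: 0.0
```

apply_moves(motion="0 0 -0.01 0;0 0 -0.03 0;0 0 -0.05 0;0 0 -0.05 0;-0.05 0 -0.02 0;-0.05 0 0 0;-0.05 0 0 0;0 0 0 0")

```text
time: 15.58
tool_pos: [471.2, -274.2, 186.0]
tcp_rot: [-3.141, 0.001, -0.13]
contact_force: [0.5, -1.1, 0.8]
grip_width: 80.3
finger_force: 0.0
```

```bash
python3 - <<'E'
from plant import bot
from h import *
o=bot.get_obs();print(o['time'],o['contact_force'],o['tool_pos'],o['grip_width']);ims=[]
for n in('scene','top'):
    c=bot.capture(n);x,y=project(c,[[622,-294,41]])[0].astype(int)-50
    m=np.zeros((384,512),np.uint8);t=np.linspace(0,7,60);P=np.array([622,-294,41])+30*np.c_[np.cos(t),np.sin(t),0*t];cv2.fillPoly(m,[np.int32(project(c,P))],1)
    X=world(c,m>0);X=X[X[:,2]>33];print(n,X.mean(0),np.percentile(X[:,2],[5,50,95]),len(X),np.linalg.svd(X-X.mean(0))[2][2] if len(X)>9 else 0)
    z=cv2.resize(c['img'][max(y-20,0):max(y-20,0)+120,max(x-20,0):max(x-20,0)+120],(400,400),interpolation=cv2.INTER_CUBIC);ims.append(z)
cv2.imwrite('pics/fin.png',np.hstack(ims))
E
```

```text
15.575 [ 0.48920095 -1.14908843  0.75017162] [ 471.18866356 -274.197737    185.95796594] 80.30836579073065
scene [ 621.48131928 -292.95281656   42.09609883] [38.87333147 42.17323794 45.28708728] 204 [ 0.02473342 -0.00469442  0.99968306]
top [ 622.17335075 -292.8200828    40.44895001] [37.81839341 40.47287379 43.36226466] 466 [0.00491069 0.00897349 0.99994768]
```

View pics/fin.png

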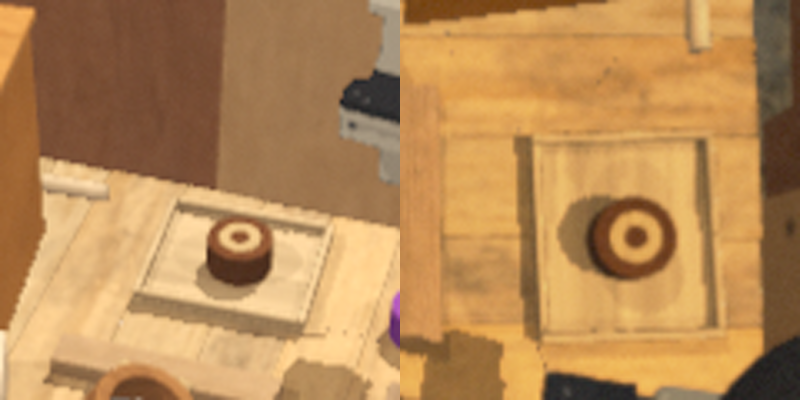

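The base lies flat in the middle of the tray, inlay up, with its top at about 41 mm. The robot is clear, so I'm handing the job in.

```bash
python3 -c "
from plant import bot
print(bot.close_job())"
```

```text
the job is handed in; nothing more can be done
None
```

I pushed the lever down to its stop, lifted the raised base out of the collar and set it flat in the tray with the inlay up; the job was handed in at about 16 s.

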